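# Slide the boring sled past its spring catch

## Robot

A 6-joint arm with a two-finger parallel gripper is mounted at the origin on the work surface. World frame = base frame: x ahead of the robot, y to its left, z up, the work surface at z = 0. Lengths are in m, angles in degrees, forces in N, time in s.
With the tool pointing down it reaches from about 0.4 to 0.825 m from the base axis. Payload 7 kg.
Tool frame: the origin (TCP) lies on the mounting face of the last link; the fingertips stand 178 mm ahead of it and the grasp point (between the pads) lies 159 mm ahead of it; z points along the fingers, y is the direction in which the jaws open and shut (so a half turn about z gives the same grasp; the last joint's range is limited). The gripper opens to 88 mm and grips with 3 to 60 N. Pads are 19 mm wide; open, the fingers measure 130 mm over their backs; the gripper's body (78 mm by 193 mm) begins 47 mm behind the grasp point.
Start: joints at [16.507, 20.546, 0.682, 0, -70.136, -16.507], TCP at [0.675, -0, 0.405] pointing down, gripper open.
Joint ranges: [-176.03, 176.03], [-82.01, 121.73], [-58.28, 71.71], [-173.87, 95.51], [-174.79, -0.11], [-173.66, 173.66]. Speed limits (degrees/s): [136.94, 136.94, 172.46, 180, 180, 180].

## Interface

Orientations are given as [roll, pitch, yaw] about the fixed x, y, z axes, in that order (R = Rz(yaw) Ry(pitch) Rx(roll)).
In Python, from plant import r gives the robot as it stands. The module is installed in compiled form; this text tells all that it offers.
- The arm moves only by the tool carry_out, never from a script. Its argument "plan" is a list of rows, each a list of 3 entries, a list of its own where there are three numbers: the shift along the tool's x, y, z in m, then the turn, a rotation vector about the tool's x, y, z in degrees, then the closure in counts, from 0 (fully open) to 255 (shut). In form: [[[x, y, z], [ax, ay, az], hand], ...]. A call has 1 to 12 rows; each row shifts and turns the commanded pose from where the row before left it, along the tool's axes as they then stand; what a row does not reach is not made up. A row lasts 1/12 s, in which the tool goes at most 41.7 mm and 7.16 degrees, less where a joint would pass 70% of its speed; a pose out of reach is approached as far as the arm can. A call is refused whole if a number of a shift passes 0.0417 or a number of a turn 7.16, either way. A call with a gripper value outside its range is refused whole. The fingers move at their own pace and stop on an object; "grip_force" is the grip in N (left out, the last holds). Time passes only in rows, so rows that do not move let the fingers close. It gives the time, the measured TCP pose, the force and the opening at its end, in the units of the state.
- r.get_state(): the state, without advancing time (a new reading comes with each control period).
- r.capture(name): name is "scene" or "side" or "wrist"; returns the picture (420x560x3 uint8, red, green, blue); there is no depth.
- r.get_calibration(name): a dict with "K" (3x3 intrinsics, pixels), "rvec" (rotation vector, rad) and "tvec" (3), from world to camera coordinates, as OpenCV has them. Camera axes: x right, y down, z forward; pixel columns grow to the right and rows downward; lengths in m; the calibration is good to about 2 mm. A picture is of the moment at which its call begins: read the wrist's pose just before it. get_calibration takes no time and is no camera call; for the wrist camera it gives the pose at the moment of the call.
- r.close_job(): hands the job in, once; it reports no verdict.
The state is a dict: "time_s": time; "joints": joint angles; "qd": joint speeds; "joint_torque": joint torques, N m; "tcp_pos": TCP position; "eef_rot": TCP orientation; "contact_force": force on the tool from outside, world axes, zero at the start; "moment": the same for the moment, N m; "gripper_width": finger opening in m.
Only numpy, scipy, OpenCV 4.12 (cv2) and the standard library are available. Lean on these libraries where they do the work, as an engineer would, in place of code of your own. Each camera call takes 0.05 s, during which the arm holds its last target. There are 200 camera calls.

## Task

On the wooden boring jig, press the long steel bar of the spring catch down with a fingertip so that the two stop pins drop, and while holding it down push the sled with the clamped blank along the track over the pins; push it on until it is fully home against the end block. Then take the hand away so that the stop pins spring up behind the sled and lock it there. Only press and push: never lift or tip the sled, and leave the bottle, the spare blank and the cup where they stand.

Things in the scene. Friction and masses are not known exactly. Their poses are not given: they have to be found in the camera images.
- jig: Fixed boring jig, 160 mm wide (x), y from -200 to +145 mm. Origin on the table, under the track's centre line; z up; the sled travels to +y. Wooden side guides (inner faces x +-59 mm, 14 thick, tops 45 high) enclose two aluminium runways (|x| 30 to 60, tops 30 high) that carry the sled. Between them an open channel 60 wide, floor 6 high, holds the catch's bar. The -y end is open.
- end_stop (a point): Middle of the stop face of the jig's wooden end block, on the centre line, at jig y = +111 mm, 50 mm above the table; the block's top is 75 mm high. The sled is fully home when its front face touches this face.
- sled: Loose plywood sled on the runways, 114 mm wide (x), 80 long (y), 0.5 to 0.75 kg, with a wooden blank under a steel strap and two black knobs (top 49 mm above origin). Origin: centre of its underside, 30 mm above the table; y axis along the jig's y. Starts with its origin at jig y -82 to -34 mm, before the pins; fully home it is at jig y +71. Friction a few newtons.
- sled_rear (a point): Middle of the sled's flat upright rear face (faces -y), the one to push: 100 mm wide, from the runways (30 mm above the table) up to 66 mm. The point is 40 mm behind the sled's origin, 18 mm above its underside; the front face is 40 mm ahead of the origin.
- catch (a joint): How far the spring catch is pressed, m: 0 = up, 0.013 = fully down on its stop; springs back by itself. Bar and both pins go straight down together, wherever the bar is pressed. 1.5 N to start, about 4.8 N fully down. Up, the pins stand 7 mm above the runways and block the sled; pressed over 7 mm they let it pass. While the sled is over them they cannot rise.
- bar_top (a point): Centre of the top of the catch's flat dark steel bar in the channel: 52 mm wide (jig x), 240 long (jig y -195 to +45), the point at jig x 0, y -75. Top 26 mm above the table when up, 13 mm fully pressed: it runs under the sled and out behind it. A fingertip pressing it behind the sled can slide along it, between the pins, and push the sled's rear face.
- pin_a (a point): Top of one dark steel stop pin of the catch, 14 mm thick, at jig x = -45, y = +20 mm; 37 mm above the table when up. It moves with the bar. With the sled home, 4 mm remain between the pins and its rear face.
- pin_b (a point): Top of the other stop pin, the same, at jig x = +45, y = +20 mm; 76 mm are free between the two pins.
- glue: White glue bottle, bystander, 56 mm wide, 150 mm tall, loose on the table beyond the jig; origin at the centre of its underside.
- blank: Spare wooden blank, bystander, 40 x 120 x 22 mm, lying loose on the table beyond the jig; origin at the centre of its underside.
- dowels: Metal cup, bystander, 60 mm wide, 70 mm tall, loose on the table past the jig's end block; origin at the centre of its underside.

How it is judged:
By the outcome, as a careful person would: the job done as asked, in the order asked, and still so for the second after the job is handed in, with the robot touching nothing.
It also fails if it takes over 42 s, if anything falls off the work surface, if the arm or the gripper's body presses on something with over 40 N, if the wrist force passes 120 N, or if a joint passes its speed limit or range.

## Working session

There is one attempt and no reset: what is moved stays moved. The work goes in short steps, Python scripts to look and compute and a tool call to move; the robot and the scene stay as the last step left them, time stands still between calls to the robot, and variables do not carry over. Pictures are saved under pics/ and viewed, about 8 in all and at most 12, crops included, and the job is handed in when it is done.

Besides the shell and the picture viewer there is one more tool, called after "Request:" as a command line: name --argument value ..., lists and objects as JSON in quotes. carry_out: Moves the arm, as the interface text tells. Its arguments: {"type":"object","properties":{"plan":{"type":"array","items":{"type":"array"}},"grip_force":{"type":"number"}},"required":["plan"]}

```bash
mkdir -p pics; python3 - <<'E'
from plant import r
import cv2,numpy as np
for n in("scene","side"):
    cv2.imwrite(f"pics/{n}0.png",r.capture(n)[:,:,::-1])
    c=r.get_calibration(n);R=cv2.Rodrigues(np.array(c["rvec"]))[0]
    print(n,c["K"],-R.T@np.array(c["tvec"]).ravel())
print(r.get_state())
E
```

```text
scene [[462.87759039   0.         275.98432147]
 [  0.         462.87759039 210.1553673 ]
 [  0.           0.           1.        ]] [1.20861245 0.11851858 0.66289847]
side [[477.36556719   0.         282.77093058]
 [  0.         477.36556719 205.42271178]
 [  0.           0.           1.        ]] [ 0.56751999 -0.46450277  0.57889382]
{'time_s': 0.1, 'joints': array([ 1.65072773e+01,  2.05870976e+01,  6.37873075e-01, -1.73809264e-02,
       -7.01370205e+01, -1.65084147e+01]), 'qd': array([-0.08854808, -0.06510242,  0.10017996,  0.07947359, -0.09896531,
       -0.06912678]), 'joint_torque': array([-1.42273191e-03, -5.84165347e+01,  2.93752134e+01,  7.01551259e+00,
        1.01412315e-02, -6.66964229e-05]), 'tcp_pos': array([ 6.74816376e-01, -2.67198635e-06,  4.03811199e-01]), 'eef_rot': array([ 1.79912667e+02, -8.84279119e-03, -9.00070485e+01]), 'contact_force': array([-0.03731019, -0.1007797 ,  0.35983728]), 'moment': array([-0.0278692 , -0.05627043,  0.00124392]), 'gripper_width': 0.08766439619792982}
```

View pics/scene0.png

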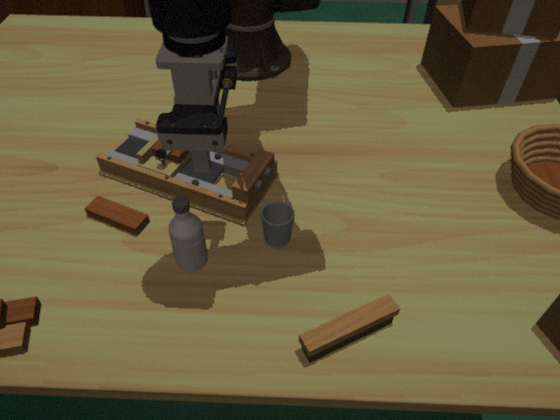

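View pics/side0.png

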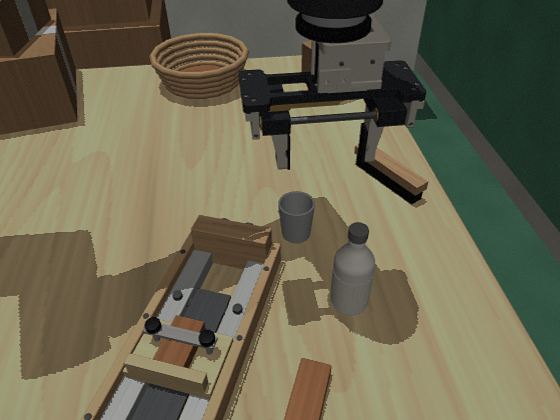

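The side view shows the jig from the open end. The end block is at about (235,235), the pins at (178,295) and (237,309), the sled's rear board at (165,375), and the bar behind it at about (150,405). I'll enlarge this view and add a wrist picture.

```bash
python3 - <<'E'
from plant import r
import cv2,numpy as np
im=cv2.imread("pics/side0.png")[200:420,70:300]
cv2.imwrite("pics/z.png",cv2.resize(im,None,fx=2.7,fy=2.7,interpolation=cv2.INTER_CUBIC))
cv2.imwrite("pics/w0.png",r.capture("wrist")[:,:,::-1])
E
```

```text
(no output)
```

View pics/z.png

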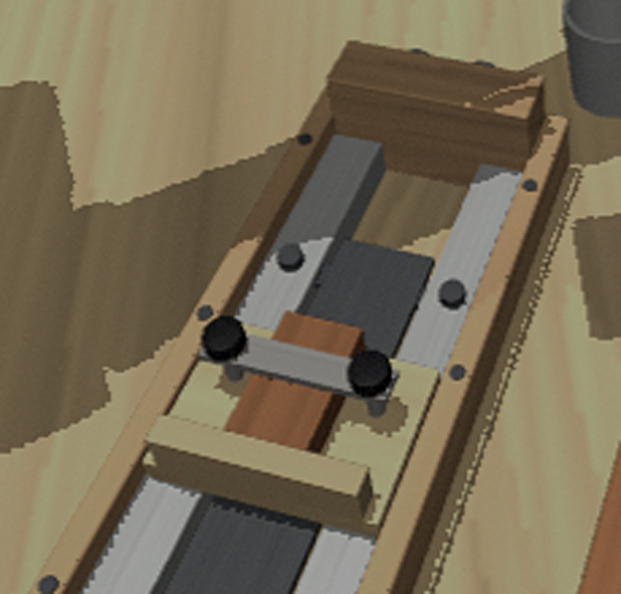

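View pics/w0.png

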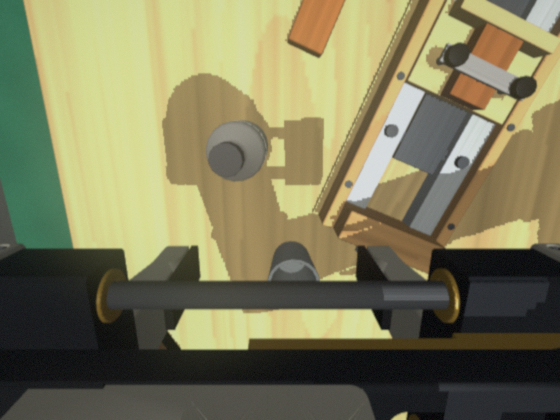

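Zoomed side view: pin tops at about (290,254) and (452,289). The rear board's top edge behind runs from (147,443) to (362,492), and the block's front top edge from (329,84) to (530,124). In the wrist view the pins are at (391,130) and (462,162).

```bash
cat >h.py <<'E'
from plant import r
import cv2,numpy as np
def ray(n,uv,z):
    c=r.get_calibration(n);R=cv2.Rodrigues(np.array(c["rvec"]))[0];o=-R.T@np.array(c["tvec"]).ravel()
    d=R.T@np.linalg.inv(c["K"])@np.array([*uv,1.]);return o+d*(z-o[2])/d[2]
E
python3 - <<'E'
from h import *
Z=lambda u,v:(70+(u+.5)/2.7-.5,200+(v+.5)/2.7-.5)
P=lambda u,v,z:ray("side",Z(u,v),z)[:2]
pa,pb=P(290,254,.037),P(452,289,.037)
wa,wb=[ray("wrist",q,.037)[:2] for q in((462,162),(391,130))]
print("pins side",pa,pb,np.linalg.norm(pa-pb),"wrist",wa,wb,np.linalg.norm(wa-wb))
ra,rb=P(147,443,.066),P(362,492,.066); print("rear",ra,rb,np.linalg.norm(ra-rb))
ea,eb=P(329,84,.075),P(530,124,.075); print("block",ea,eb)
for a,b in((pa,pb),(wa,wb),(ra,rb),(ea,eb)): print("yaw",np.degrees(np.arctan2(*(b-a)[::-1])))
m=[(a+b)/2 for a,b in((pa,pb),(wa,wb),(ra,rb),(ea,eb))]
ax=m[3]-m[2];print("axis yaw",np.degrees(np.arctan2(*ax[::-1]))-90)
t=np.radians(np.degrees(np.arctan2(*ax[::-1]))-90);X=np.array([np.cos(t),np.sin(t)]);Y=np.array([-X[1],X[0]])
p=(m[0]+m[1])/2; o=p-.02*Y;print("origin",o)
for q in m:print("jig",(q-o)@X,(q-o)@Y)
E
```

```text
pins side [ 0.46769384 -0.03087872] [ 0.55052283 -0.06409655] 0.08924161351612082 wrist [ 0.46787011 -0.02986121] [ 0.55080067 -0.06452943] 0.08988528313553422
rear [ 0.41504186 -0.14956902] [ 0.50807633 -0.18449185] 0.09937312344754363
block [0.49161976 0.05419988] [0.59892533 0.00937794]
yaw -21.852814777940743
yaw -22.686835395355498
yaw -20.57489184783864
yaw -22.670478688029394
axis yaw -22.833664818989405
origin [ 0.50146072 -0.06577418]
jig -4.791141889516563e-05 0.019821240921172413
jig 4.7911418895222535e-05 0.02017875907882759
jig 0.002518467573398381 -0.10880544877380079
jig 0.002518467573398405 0.10691908382883146
```

Request:
carry_out --plan '[[[0.0188,0.02,0],[0,0,0],255],[[0.0188,0.02,0],[0,0,0],255],[[0.0188,0.02,0],[0,0,0],255],[[0.0188,0.02,0],[0,0,0],255],[[0.0188,0.02,0],[0,0,0],255],[[0.0188,0.02,0],[0,0,0],255],[[0.0188,0.02,0],[0,0,0],255],[[0.0188,0.02,0],[0,0,0],255],[[0.0188,0.02,0],[0,0,0],255],[[0.0188,0.02,0],[0,0,0],255],[[0.0188,0.02,0],[0,0,0],255],[[0.0188,0.02,0],[0,0,0],255]]' --grip_force 20

```text
time_s: 1.15
tcp_pos: [0.4337, -0.2263, 0.4046]
eef_rot: [180.0, 0.0, -90.0]
contact_force: [0.2, -0.1, -0.1]
gripper_width: 0.0131
```

Request:
carry_out --plan '[[[0,0,0],[0,0,5.625],255],[[0,0,0],[0,0,5.625],255],[[0,0,0],[0,0,5.625],255],[[0,0,0],[0,0,5.625],255],[[0,0,0.025],[0,0,0],255],[[0,0,0.025],[0,0,0],255],[[0,0,0.025],[0,0,0],255],[[0,0,0.025],[0,0,0],255],[[0,0,0],[0,-5,0],255],[[0,0,0],[0,-5,0],255],[[0,0,0],[0,0,0],255],[[0,0,0],[0,0,0],255]]'

```text
time_s: 2.15
tcp_pos: [0.4351, -0.2265, 0.3049]
eef_rot: [-180.0, 9.9, -112.6]
contact_force: [0.2, -0.4, 0.3]
gripper_width: 0.0005
```

```bash
cat >>h.py <<'E'
from scipy.spatial.transform import Rotation as Ro
t=np.radians(-22.5);JX=np.array([np.cos(t),np.sin(t),0]);JY=np.array([-JX[1],JX[0],0]);O=np.array([.5015,-.0658,0])
def jig(p): p=np.asarray(p)-O;return np.round([p@JX,p@JY,p[2]],4)
def tip():
    s=r.get_state();R=Ro.from_euler("xyz",s["eef_rot"],degrees=True)
    p=s["tcp_pos"]+.178*R.apply([0,0,1]);print("t",s["time_s"],"tip jig",jig(p),"F",s["contact_force"].round(2),"w",s["gripper_width"],"tool axes in jig\n",np.round(np.array([JX,JY,[0,0,1]])@R.as_matrix(),3))
E
python3 - <<'E'
from h import *
tip()
print("bottle",jig(ray("side",(350,300),.0)),jig(ray("side",(358,232),.15)))
cv2.imwrite("pics/s1.png",r.capture("side")[:,:,::-1])
E
```

```text
t 2.15 tip jig [ 0.0003 -0.1433  0.1295] F [ 0.16 -0.38  0.34] w 0.0004867121548935736 tool axes in jig
 [[-0.002 -1.     0.001]
 [-0.985  0.002  0.172]
 [-0.172 -0.    -0.985]]
bottle [0.1911 0.1    0.    ] [0.1895 0.0923 0.15  ]
```

View pics/s1.png

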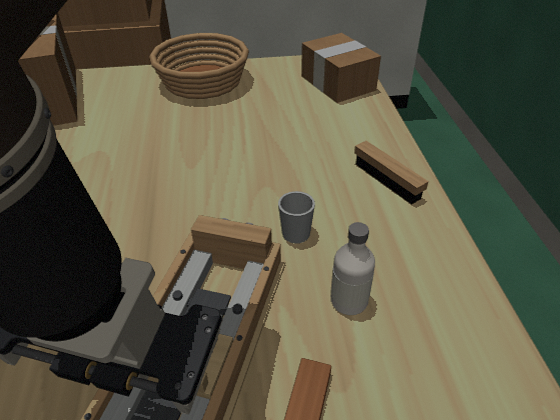

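The gripper is closed, tilted and aligned. The tip is 20+ mm behind the sled's rear face and clear of the bottle, so I'm lowering it to just above the bar.

Request:
carry_out --plan '[[[0.0028,0,0.016],[0,0,0],255],[[0.0028,0,0.016],[0,0,0],255],[[0.0028,0,0.016],[0,0,0],255],[[0.0028,0,0.016],[0,0,0],255],[[0.0028,0,0.016],[0,0,0],255],[[0.0014,0,0.008],[0,0,0],255],[[0.0009,0,0.005],[0,0,0],255],[[0,0,0],[0,0,0],255]]'

```text
time_s: 2.87
tcp_pos: [0.4348, -0.2253, 0.2096]
eef_rot: [179.9, 9.9, -112.5]
contact_force: [-0.0, -0.0, -0.3]
gripper_width: 0.0002
```

```bash
python3 - <<'E'
from h import *
tip()
cv2.imwrite("pics/w1.png",r.capture("wrist")[:,:,::-1])
E
```

```text
t 2.8667 tip jig [-0.0009 -0.1422  0.0343] F [-0.02 -0.02 -0.31] w 0.0002407657950920479 tool axes in jig
 [[ 0.    -1.    -0.002]
 [-0.985 -0.001  0.172]
 [-0.172  0.002 -0.985]]
```

View pics/w1.png

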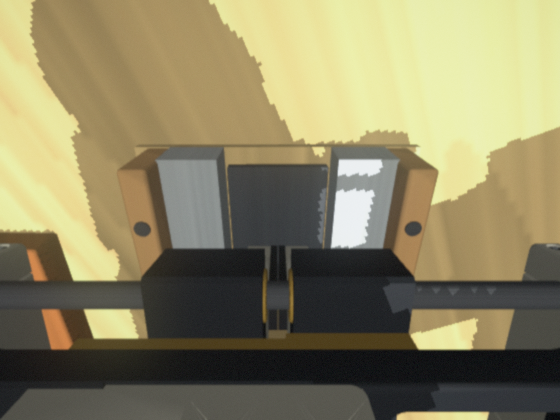

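In the wrist view the bar spans columns 229–328 and the fingers meet at column 278, so the tip is well centred. Next I press.

Request:
carry_out --plan '[[[0.0005,0,0.003],[0,0,0],255],[[0.0005,0,0.003],[0,0,0],255],[[0.0005,0,0.003],[0,0,0],255],[[0.0005,0,0.003],[0,0,0],255],[[0.0005,0,0.003],[0,0,0],255],[[0.0004,0,0.0025],[0,0,0],255],[[0,0,0],[0,0,0],255],[[0,0,0],[0,0,0],255]]'

```text
time_s: 3.58
tcp_pos: [0.4354, -0.2255, 0.1926]
eef_rot: [-180.0, 10.0, -112.5]
contact_force: [1.3, 0.0, 3.3]
gripper_width: -0.0001
```

```bash
python3 - <<'E'
from h import *
tip()
E
```

```text
t 3.5833 tip jig [ 0.0002 -0.1419  0.0173] F [1.26 0.03 3.3 ] w -0.00013305377698762339 tool axes in jig
 [[ 0.    -1.     0.001]
 [-0.985 -0.     0.174]
 [-0.174 -0.001 -0.985]]
```

Request:
carry_out --plan '[[[0.0002,0,0.0011],[0,0,0],255],[[-0.0049,0,0.00087],[0,0,0],255],[[-0.0049,0,0.00087],[0,0,0],255],[[-0.0049,0,0.00087],[0,0,0],255],[[-0.0049,0,0.00087],[0,0,0],255],[[-0.0049,0,0.00087],[0,0,0],255],[[-0.0049,0,0.00087],[0,0,0],255],[[-0.0049,0,0.00087],[0,0,0],255],[[-0.0049,0,0.00087],[0,0,0],255],[[-0.0049,0,0.00087],[0,0,0],255]]'

```text
time_s: 4.42
tcp_pos: [0.452, -0.1839, 0.1913]
eef_rot: [180.0, 9.9, -112.5]
contact_force: [-3.9, -7.7, 6.1]
gripper_width: 0.0004
```

```bash
python3 - <<'E'
from h import *
tip()
cv2.imwrite("pics/s2.png",r.capture("scene")[80:240,60:320,::-1].repeat(3,0).repeat(3,1))
E
```

```text
t 4.4167 tip jig [-0.0007 -0.0974  0.016 ] F [-3.89 -7.67  6.05] w 0.0004493447493914284 tool axes in jig
 [[ 0.001 -1.    -0.001]
 [-0.985 -0.001  0.173]
 [-0.173  0.001 -0.985]]
```

View pics/s2.png

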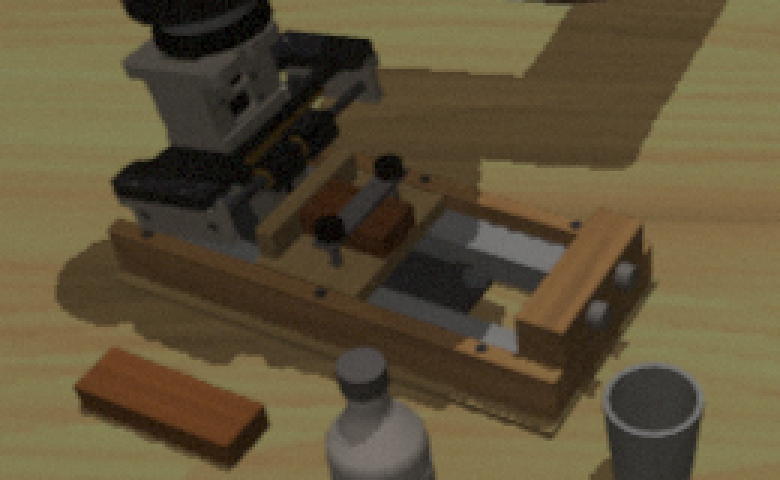

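The scene view shows the sled being pushed flat on the runways, with the pins no longer standing up. I'll continue.

Request:
carry_out --plan '[[[-0.0049,0,0.00087],[0,0,0],255],[[-0.0049,0,0.00087],[0,0,0],255],[[-0.0049,0,0.00087],[0,0,0],255],[[-0.0049,0,0.00087],[0,0,0],255],[[-0.0049,0,0.00087],[0,0,0],255],[[-0.0049,0,0.00087],[0,0,0],255],[[-0.0049,0,0.00087],[0,0,0],255],[[-0.0049,0,0.00087],[0,0,0],255],[[-0.0049,0,0.00087],[0,0,0],255],[[-0.0049,0,0.00087],[0,0,0],255],[[-0.0049,0,0.00087],[0,0,0],255],[[-0.0049,0,0.00087],[0,0,0],255]]'

```text
time_s: 5.47
tcp_pos: [0.4745, -0.1289, 0.1913]
eef_rot: [179.9, 9.9, -112.5]
contact_force: [-3.8, -9.9, 7.5]
gripper_width: 0.0005
```

```bash
python3 - <<'E'
from h import *
tip()
E
```

```text
t 5.4667 tip jig [-0.001 -0.038  0.016] F [-3.84 -9.89  7.55] w 0.0004523285796844009 tool axes in jig
 [[ 0.    -1.    -0.001]
 [-0.985 -0.001  0.172]
 [-0.172  0.001 -0.985]]
```

Request:
carry_out --plan '[[[-0.0049,0,0.00086],[0,0,0],255],[[-0.0049,0,0.00086],[0,0,0],255],[[-0.0049,0,0.00086],[0,0,0],255],[[-0.0049,0,0.00086],[0,0,0],255],[[-0.0049,0,0.00086],[0,0,0],255],[[-0.0049,0,0.00086],[0,0,0],255],[[-0.0049,0,0.00086],[0,0,0],255],[[-0.0049,0,0.00086],[0,0,0],255],[[-0.0049,0,0.00086],[0,0,0],255],[[-0.0049,0,0.00086],[0,0,0],255]]'

```text
time_s: 6.3
tcp_pos: [0.4933, -0.0831, 0.1913]
eef_rot: [179.9, 9.9, -112.5]
contact_force: [-3.6, -10.4, 9.4]
gripper_width: 0.0006
```

```bash
python3 - <<'E'
from h import *
tip()
cv2.imwrite("pics/s3.png",r.capture("scene")[80:240,60:320,::-1].repeat(3,0).repeat(3,1))
E
```

```text
t 6.3 tip jig [-0.0013  0.0114  0.0159] F [ -3.56 -10.43   9.39] w 0.0005874018579827093 tool axes in jig
 [[ 0.    -1.    -0.002]
 [-0.985 -0.001  0.172]
 [-0.172  0.002 -0.985]]
```

View pics/s3.png

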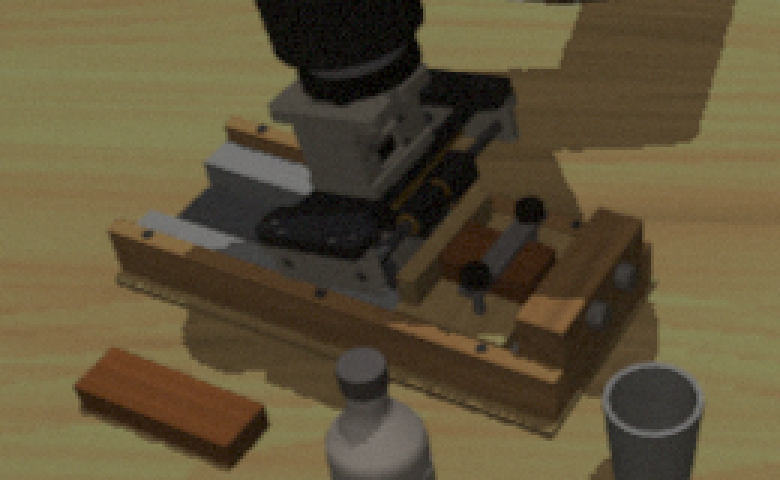

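The sled is over the pins with roughly 10 mm left to the block. I'll finish slowly, watching the force.

Request:
carry_out --plan '[[[-0.002,0,0.00035],[0,0,0],255],[[-0.002,0,0.00035],[0,0,0],255],[[-0.002,0,0.00035],[0,0,0],255],[[-0.002,0,0.00035],[0,0,0],255]]'

```text
time_s: 6.68
tcp_pos: [0.4962, -0.0757, 0.1912]
eef_rot: [179.9, 9.9, -112.5]
contact_force: [-4.6, -10.1, 8.2]
gripper_width: 0.0007
```

Request:
carry_out --plan '[[[-0.001,0,0.00017],[0,0,0],255],[[-0.001,0,0.00017],[0,0,0],255]]'

```text
time_s: 6.85
tcp_pos: [0.497, -0.0738, 0.1912]
eef_rot: [179.9, 9.9, -112.5]
contact_force: [-3.5, -9.6, 8.5]
gripper_width: 0.0004
```

Request:
carry_out --plan '[[[-0.001,0,0.00017],[0,0,0],255]]'

```text
time_s: 6.93
tcp_pos: [0.4974, -0.0729, 0.1912]
eef_rot: [179.9, 9.9, -112.5]
contact_force: [-4.5, -10.0, 7.9]
gripper_width: 0.0005
```

```bash
python3 - <<'E'
from h import *
tip()
E
```

```text
t 6.9333 tip jig [-0.0015  0.0224  0.0159] F [ -4.51 -10.05   7.93] w 0.00047222229226240976 tool axes in jig
 [[ 0.    -1.    -0.002]
 [-0.985 -0.001  0.172]
 [-0.172  0.002 -0.985]]
```

No end contact yet, so I'll go on in 1 mm steps.

Request:
carry_out --plan '[[[-0.001,0,0.00017],[0,0,0],255],[[-0.001,0,0.00017],[0,0,0],255]]'

```text
time_s: 7.1
tcp_pos: [0.4978, -0.0719, 0.1913]
eef_rot: [179.9, 9.8, -112.5]
contact_force: [-6.8, -21.3, 11.4]
gripper_width: 0.0005
```

Request:
carry_out --plan '[[[-0.001,0,0.00017],[0,0,0],255]]'

```text
time_s: 7.18
tcp_pos: [0.498, -0.0716, 0.1913]
eef_rot: [179.9, 9.7, -112.4]
contact_force: [-6.7, -27.4, 13.6]
gripper_width: 0.0002
```

Request:
carry_out --plan '[[[-0.001,0,0.00017],[0,0,0],255]]'

```text
time_s: 7.27
tcp_pos: [0.4981, -0.0713, 0.1914]
eef_rot: [179.8, 9.7, -112.4]
contact_force: [-7.3, -33.0, 14.2]
gripper_width: 0.0005
```

The push force has climbed from about 11 N to 34 N and the TCP has stalled, so the sled is home. I'll back off along the bar, then lift.

Request:
carry_out --plan '[[[0.002,0,-0.0003],[0,0,0],255],[[0.002,0,-0.0003],[0,0,0],255],[[0.003,0,-0.0005],[0,0,0],255],[[0.003,0,-0.0005],[0,0,0],255],[[0,0,0],[0,0,0],255],[[-0.0005,0,-0.003],[0,0,0],255],[[-0.0005,0,-0.003],[0,0,0],255],[[-0.0009,0,-0.005],[0,0,0],255],[[-0.0014,0,-0.008],[0,0,0],255],[[-0.0014,0,-0.008],[0,0,0],255],[[0,0,0],[0,0,0],255]]'

```text
time_s: 8.18
tcp_pos: [0.4962, -0.0783, 0.2202]
eef_rot: [-179.9, 10.0, -112.5]
contact_force: [0.3, 0.1, -0.1]
gripper_width: 0.0
```

Request:
carry_out --plan '[[[0.007,0,-0.02],[0,0,0],255],[[0.007,0,-0.02],[0,0,0],255],[[0.007,0,-0.02],[0,0,0],255],[[0.02,0,-0.02],[0,0,0],255],[[0.02,0,-0.02],[0,0,0],255],[[0.02,0,-0.02],[0,0,0],255],[[0.025,0,-0.01],[0,0,0],255],[[0.025,0,-0.01],[0,0,0],255],[[0.025,0,-0.01],[0,0,0],255],[[0.025,0,0],[0,0,0],255],[[0,0,0],[0,0,0],255],[[0,0,0],[0,0,0],255]]'

```text
time_s: 9.18
tcp_pos: [0.4169, -0.2679, 0.3345]
eef_rot: [179.9, 10.0, -112.7]
contact_force: [0.4, 0.3, -0.2]
gripper_width: 0.0003
```

```bash
python3 - <<'E'
from h import *
tip()
a=r.capture("side")[190:380,120:300,::-1];b=r.capture("scene")[110:240,80:300,::-1]
f=lambda m:cv2.resize(m,(390,420),interpolation=cv2.INTER_CUBIC)
cv2.imwrite("pics/f.png",np.hstack([f(a),f(b)]))
E
```

```text
t 9.1833 tip jig [-0.001  -0.1882  0.1592] F [ 0.39  0.31 -0.17] w 0.0003179251999308424 tool axes in jig
 [[-0.003 -1.    -0.001]
 [-0.985  0.003  0.174]
 [-0.174  0.001 -0.985]]
```

View pics/f.png

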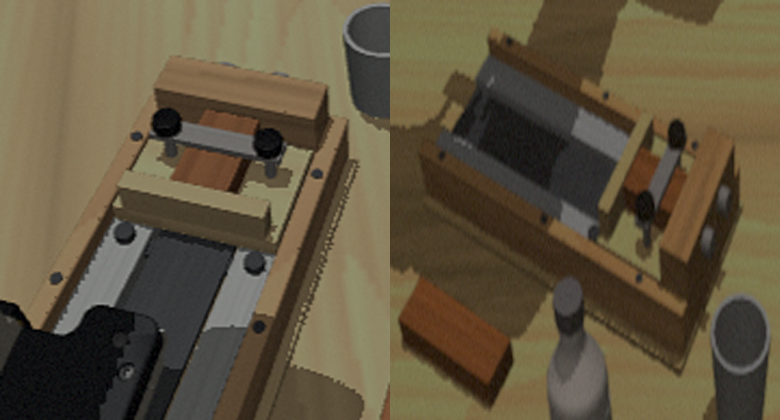

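Both pins are visible behind the sled's rear face, at the same pixels as at the start (left pin (177,295) against (177,294)), so they are fully up. The sled sits against the block, and the bottle, blank and cup haven't moved. I'm handing in.

```bash
python3 -c "
from plant import r
print(r.close_job())"
```

```text
the job is handed in; nothing more can be done
None
```

The sled is locked fully home against the end block, with the stop pins up behind it, and the job is handed in after about 9.3 s of the 42 s allowed.

- **Press and push:** I pressed the bar with the closed fingertips, tilted 10° so the gripper's body cleared the knobs. I held it 10–12 mm down and slid along it, pushing the sled over the pins.
- **Home:** at the block the horizontal push force rose from about 11 N to 34 N and the arm stalled. I then backed off along the bar and lifted away.
- **Last pictures:** the sled is flat against the block, and both pins are visible behind its rear face. The left pin's top is within a pixel of where it stood at the start. The bottle, spare blank and cup show no movement.
- **Forces:** the final reading on the tool was below 1 N.
- **Disagreements:** the tip's vertical force while pushing was 6–9 N, above the 4.8 N given for the catch alone. The likely cause is friction or the bar resting on its stop. The block face first measured 4 mm short of its stated position, so I relied on the contact force to judge home.

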